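# Pump up the tray leak tester

### The arm

A 7-joint arm with a two-finger parallel gripper is mounted at the origin on the work surface; the furniture and walls round the work are solid. World frame = base frame: x ahead of the robot, y to its left, z up, the work surface at z = 0. Lengths are in m, angles in rad, forces in N, time in s.
With the tool pointing down it reaches from about 0.4 to 0.875 m from the base axis. Payload 6.5 kg.
Tool frame: the origin (TCP) lies at the very end of the fingers, on their centre line; the grasp point (between the pads) lies 19 mm behind it; z points along the fingers, y is the line along which they close (so a half turn about z gives the same grasp; the last joint's range is limited). The gripper opens to 85 mm and grips with 20 to 120 N. Pads are 22 mm wide; open, the fingers measure 114 mm over their backs; the gripper's body (76 mm by 85 mm) begins 54 mm behind the grasp point. The pads swing forward as they close: fully open they stand 13 mm farther back than shut.
Start: joints at [1.062, 0.536, -0.004, 1.538, 0.003, 1.067, -0.071], TCP at [0.279, -0.587, 0.231] pointing down, gripper open.
Joint ranges: [-2.7, 2.7], [-0.37, 2.16], [-1.27, 1.26], [0.24, 2.4], [-1.31, 4.45], [0.19, 1.91], [-2.76, 2.76]. Speed limits (rad/s): [2.39, 2.39, 3.14, 3.14, 3.14, 3.14, 3.14].

### API

Orientations are given as a 3x3 rotation matrix whose columns are the frame's x, y, z axes.
In Python, from cell import sensors, cams, workorder gives the robot as it stands.
- The arm moves only by the tool move_arm, never from a script. Its argument "plan" is a list of rows, each an object of numbers: "tx", "ty", "tz": the shift along the tool's x, y, z in mm; "rx", "ry", "rz": the turn, a rotation vector about the tool's x, y, z in rad; "claw": the opening, from 0 (shut) to 1 (fully open). A call has 1 to 5 rows; each row shifts and turns the commanded pose from where the row before left it, along the tool's axes as they then stand; what a row does not reach is not made up. A row lasts 1/12 s, in which the tool goes at most 41.7 mm and 7.16 degrees, less where a joint would pass 70% of its speed; a pose out of reach is approached as far as the arm can. A call with a gripper value outside its range is refused whole. The fingers move at their own pace and stop on an object; "force" is the grip in N (left out, the last holds). Time passes only in rows, so rows that do not move let the fingers close. It gives the time, the measured TCP pose, the force, the opening and the grip force at its end, in the units of the state.
- sensors.state(): the state, without advancing time (a new reading comes with each control period).
- cams.snapshot(name): name is "scene" or "top" or "wrist"; returns (picture, depth): 384x512x3 uint8, red, green, blue; 384x512 float32, m along the optical axis (not along the pixel's ray), 0 where there is no reading.
- cams.calibration(name): a dict with "K" (3x3 intrinsics, pixels), "T" (4x4, takes a point from camera to world coordinates); the wrist camera has in their place "tool_from_camera" (4x4, takes a point from camera to tool coordinates, whose origin is the TCP and whose axes are the flange's). Camera axes: x right, y down, z forward; pixel columns grow to the right and rows downward; lengths in m; the calibration is good to about 2 mm. A picture is of the moment at which its call begins: read the wrist's pose just before it. calibration takes no time and is no camera call.
- workorder.finish_job(): hands the job in; it is judged then, once.
Trained networks look in the newest picture that a camera, given by its name, has taken for a name from the list of things; names that differ only in an ending like _2 or _b are one class to them, and where a whole thing is asked for, a point or a joint stands for the part that bears it (a point fixed in the world has none). Each returns a list of dicts, best first, with "score" (0 to 1); they miss things now and then, are a little off and sometimes report something else, mostly with a low value. They report only what shows in the picture. A call takes as long as a camera call.
- cams.trace(camera, label): "pixels" (384x512 bool, what is visible of it) and "uv" ([column, row] in pixels, amid what is visible of it).
- cams.landmark_of(camera, label): "uv" ([column, row] in pixels: a listed point, or the origin of a listed thing).
The state is a dict: "clock": time; "joint_pos": joint angles; "joint_velocities": joint speeds; "joint_efforts": joint torques, N m; "position": TCP position; "tool_rot": TCP orientation; "contact_force": force on the tool from outside, world axes, zero at the start; "ft_torque": the same for the moment, N m; "width": opening from 0.0 (shut) to 1.0 (fully open); "finger_force": force on a finger pad.
Only numpy, scipy, OpenCV 4.12 (cv2) and the standard library are available. Lean on these libraries where they do the work, as an engineer would, in place of code of your own. Each camera call takes 0.05 s, during which the arm holds its last target. There are 200 camera calls.

### The job

Pump up the leak tester that holds the sealed tray: push the red palm plunger down with the fingertips, all the way, and let it spring back up, stroke after stroke, until the indicator pin beside it has come fully out and the whole green band at its foot shows. Then take the hand away so that the plunger stands up again. Do not grip, lift or touch the pin, and leave the tray, the label roll and the stapler where they are.

Things in the scene. Friction and masses are not known exactly. Their poses are not given: they have to be found in the camera images.
- tester: hand-pumped leak tester, fixed to the table: aluminium base plate 190 (x) x 270 (y) x 12 mm, origin at the centre of its underside on the table. On its -y side a blue pump housing 155 x 66 mm, its steel top 78 mm above the table; on its +y side a low nest that holds the sealed tray. Plunger and pin rise from the housing's top, the plunger on the far (+x) half, the pin on the near (-x) half, 80 mm apart along x. The tester may be turned about the vertical.
- plunger_top (a point): centre of the slightly domed top of the red mushroom-shaped palm plunger, 54 mm in diameter, 19 mm thick. At rest it is 135 mm above the table; it moves straight down 20 mm to its stop. In the tester's frame it lies at x = +35, y = -78 mm.
- plunger (a joint): how far the plunger is pressed, m: 0 = up (it springs back by itself), 0.020 = fully down. Pressing it takes about 5 N at the top, rising to about 12 N at the bottom. A press to at least 0.019 followed by a full return (below 0.001) lifts the pin one step; shorter strokes may not lift it.
- pin_top (a point): centre of the top of the indicator pin's orange cap, 20 mm in diameter, on a yellow stem 16 mm thick with a 4.5 mm green band at its foot. It lies at x = -45, y = -78 mm in the tester's frame, 89 mm above the table when the pin is in and 119 mm when it is fully out.
- pin (a joint): how far the indicator pin has come out, m: 0 = in, 0.030 = fully out (green band all above the black collar). A ratchet lifts it about 0.006 at each full stroke of the plunger (the first stroke may lift less or up to 0.009) and friction keeps it there. It starts anywhere from 0 to 0.011, so 3 to 5 full strokes are needed. Further strokes do nothing.
- sealed_tray: sealed foil tray, 149 x 121 x 51 mm, loose in the tester's nest (origin at the centre of its underside, 16 mm above the table). Leave alone.
- label_roll: cream label roll, 68 mm in diameter, 35 mm high, standing loose beside the pump housing (origin at the centre of its underside). Leave alone.
- stapler: blue stapler, 30 x 128 x 51 mm, lying loose in front of the tester (origin at the centre of its underside). Leave alone.

How it is judged:
By the outcome, as a careful person would: the job done as asked, in the order asked, and still so for the second after the job is handed in, with the robot touching nothing.
It also fails if it takes over 48 s, if anything falls off the work surface, if the arm or the gripper's body presses on something with over 40 N, if the wrist force passes 120 N, or if a joint passes its speed limit or range.

## Working session

There is one attempt and no reset: what is moved stays moved. The work goes in short steps, Python scripts to look and compute and a tool call to move; the robot and the scene stay as the last step left them, time stands still between calls to the robot, and variables do not carry over. Pictures are saved under pics/ and viewed, at most 10 in all, crops included, and the job is handed in when it is done.

Besides the shell and the picture viewer there is one more tool, called after "Request:" in YAML: its name, and indented under it one key for each argument. move_arm: Moves the arm, as the interface text tells. Its arguments: {"type":"object","properties":{"plan":{"type":"array"},"force":{"type":"number"}},"required":["plan"]}

```bash
mkdir -p pics
cat > h.py <<'E'
import numpy as np, cv2
from cell import sensors, cams, workorder
def world(cam,uv,depth,cal=None,r=2):
    c=cams.calibration(cam); u,v=int(round(uv[0])),int(round(uv[1]))
    p=depth[max(v-r,0):v+r+1,max(u-r,0):u+r+1]; p=p[p>0]; d=np.median(p)
    x=np.linalg.inv(c["K"])@[uv[0],uv[1],1]*d
    return (c["T"]@np.r_[x,1])[:3]
E
python3 - <<'E'
from h import *
s=sensors.state(); print(s["clock"],s["position"],np.round(s["tool_rot"],3).tolist(),s["contact_force"],s["width"])
ims=[]
for c in ["top","scene"]:
    im,d=cams.snapshot(c); ims.append(im)
    for l in ["plunger_top","pin_top"]:
        for r in cams.landmark_of(c,l)[:2]: print(c,l,r["score"],r["uv"],world(c,r["uv"],d).round(4))
    for l in ["label_roll","stapler","sealed_tray","tester"]:
        for r in cams.trace(c,l)[:1]: print(c,l,r["score"],r["uv"],world(c,r["uv"],d).round(3))
cv2.imwrite("pics/a.png",cv2.resize(np.hstack(ims),(800,300))[:,:,::-1])
E
```

```text
0.0 [ 0.27822343 -0.58674924  0.23040282] [[0.904, 0.429, -0.001], [0.429, -0.904, 0.002], [-0.0, -0.002, -1.0]] [-0.54232219  1.3735804   0.14115796] 0.9994078924900707
top plunger_top 0.8 [284.4, 163.3] [0.5487 0.0219 0.1353]
top pin_top 0.56 [292.8, 202.2] [0.4695 0.004  0.094 ]
top stapler 0.73 [238.3, 252.0] [0.361 0.129 0.04 ]
top sealed_tray 0.84 [232.3, 192.7] [0.496 0.14  0.063]
top tester 0.84 [273.4, 191.7] [0.495 0.046 0.076]
scene plunger_top 0.55 [257.7, 167.4] [0.5437 0.0179 0.1329]
scene pin_top 0.64 [286.1, 192.2] [0.4682 0.0071 0.0945]
scene label_roll 0.91 [281.0, 171.5] [ 0.571 -0.113  0.009]
scene stapler 0.74 [294.7, 273.3] [0.346 0.131 0.035]
scene sealed_tray 0.68 [234.4, 234.3] [0.495 0.153 0.061]
scene tester 0.71 [264.2, 223.1] [0.466 0.087 0.061]
```

View pics/a.png

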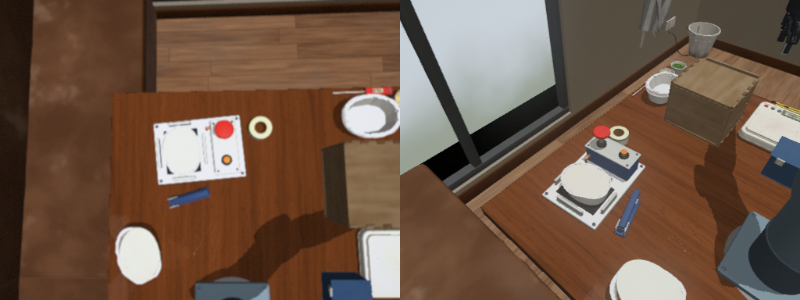

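The top view shows the plunger at about (224,129) and the pin at (227,160), with a tall wooden box between the arm and the tester. I'll measure both more precisely and get the obstacle heights along the way.

Run:
```python
from h import *
for c in ["top","scene"]:
    im,d=cams.snapshot(c); cal=cams.calibration(c)
    v,u=np.mgrid[:384,:512]
    P=np.stack([u,v,np.ones_like(u)],-1)@np.linalg.inv(cal["K"]).T*d[...,None]
    P=P@cal["T"][:3,:3].T+cal["T"][:3,3]
    for l in ["plunger","pin","label_roll"]:
        for r in cams.trace(c,l)[:1]:
            q=P[r["pixels"]&(d>0)]; zt=np.percentile(q[:,2],95); q=q[q[:,2]>zt-.006]
            print(c,l,r["score"],len(q),q.mean(0).round(4),((q.max(0)+q.min(0))/2).round(4),np.ptp(q,0).round(3))
    print(c,"cam",cal["T"][:3,3].round(2))
    if 1:
        print("cols y:",np.arange(-.75,.3,.1).round(2))
        for x in np.arange(.0,.95,.1):
            row=[]
            for y in np.arange(-.75,.3,.1):
                m=(abs(P[...,0]-x)<.05)&(abs(P[...,1]-y)<.05)&(d>0)
                row.append(int(1000*P[...,2][m].max()) if m.any() else -1)
            print(round(x,2),row)
im,d=cams.snapshot("wrist"); cv2.imwrite("pics/w.png",im[:,:,::-1])
```

```text
top plunger 0.75 442 [0.5441 0.0176 0.1335] [0.5445 0.0175 0.1339] [0.05  0.049 0.008]
top pin 0.63 40 [0.4648 0.0104 0.0955] [0.4655 0.0103 0.0953] [0.013 0.013 0.006]
top label_roll 0.67 433 [ 0.5637 -0.0942  0.0345] [ 0.5641 -0.0944  0.0353] [0.065 0.064 0.009]
top cam [0.4  0.05 0.95]
cols y: [-0.75 -0.65 -0.55 -0.45 -0.35 -0.25 -0.15 -0.05  0.05  0.15  0.25]
0.0 [-1, -1, -1, -1, -1, -1, -1, -1, -1, -1, -1]
0.1 [-1, -1, -1, 49, 93, 93, 15, 31, 29, 15, 52]
0.2 [-1, -1, -1, 49, 49, 4, 4, 5, 5, 5, 59]
0.3 [-1, -1, -1, 171, 173, 173, 5, 5, 5, 41, 59]
0.4 [-1, -1, -1, 172, 172, 172, 6, 82, 81, 70, 36]
0.5 [-1, -1, 4, 172, 173, 173, 38, 137, 137, 67, 65]
0.6 [-1, -1, 35, 66, 68, 5, 39, 135, 137, 68, 16]
0.7 [-1, -1, 34, 64, 10, 4, 5, 5, 5, 5, 4]
0.8 [-1, -1, -1, -1, -1, -1, -1, -1, -1, -1, -1]
0.9 [-747, -751, -746, -750, -751, -750, -748, -749, -750, -748, -751]
scene plunger 0.85 274 [0.5416 0.0192 0.1318] [0.5413 0.0171 0.1316] [0.048 0.05  0.007]
scene pin 0.42 2322 [0.495  0.1413 0.0613] [0.4962 0.1414 0.0622] [0.148 0.122 0.009]
scene label_roll 0.7 269 [ 0.56   -0.0943  0.0333] [ 0.5487 -0.0757  0.0524] [0.093 0.112 0.047]
scene cam [0.14 0.5  0.71]
cols y: [-0.75 -0.65 -0.55 -0.45 -0.35 -0.25 -0.15 -0.05  0.05  0.15  0.25]
0.0 [-1, -1, -1, -1, -1, 22, 1, -1, 249, 14, -1]
0.1 [-1, 30, 46, 46, 92, 92, 13, 281, 268, 13, 48]
0.2 [-1, 31, 338, 46, 47, 3, 2, 3, 2, 3, 56]
0.3 [-1, 342, 398, 171, 171, 171, 2, 2, 6, 41, 57]
0.4 [-1, -1, 159, 169, 170, 168, 3, 79, 82, 66, 34]
0.5 [-1, -1, 158, 171, 171, 171, 36, 133, 135, 66, 63]
0.6 [-1, 37, 37, 65, 66, 3, 35, 133, 134, 66, 15]
0.7 [-1, 36, 34, 63, 9, 2, 2, 1, 2, 1, 1]
0.8 [-1, -1, -1, -1, -1, -1, -1, -1, -1, -1, -755]
0.9 [-1, -1, -1, -1, -1, -1, -1, -1, -1, -1, -754]
```

View pics/w.png

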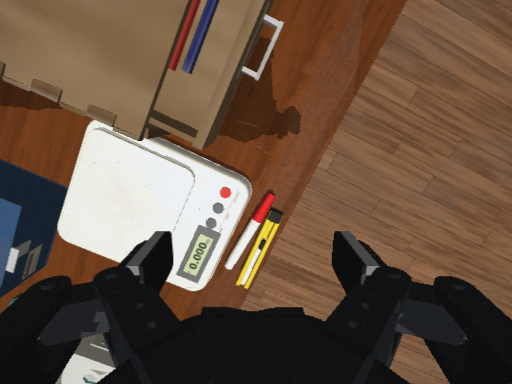

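Request:
move_arm:
  plan:
    - {"tz":-30,"claw":0}
    - {"tz":-30,"claw":0}
    - {"tx":20,"ty":-18,"claw":0}
    - {"tx":30,"ty":-26,"claw":0}
    - {"tx":30,"ty":-26,"claw":0}
  force: 40

```text
schema error: expected keys tx, ty, tz, rx, ry, rz, claw
```

Request:
move_arm:
  plan:
    - {"tx":30,"ty":-26,"claw":0}
    - {"tx":30,"ty":-26,"claw":0}
    - {"tx":30,"ty":-26,"claw":0}
    - {"tx":30,"ty":-26,"claw":0}
    - {"tx":30,"ty":-26,"claw":0}

```text
schema error: expected keys tx, ty, tz, rx, ry, rz, claw
```

Request:
move_arm:
  plan:
    - {"tx":30,"ty":-26,"claw":0}
    - {"tx":30,"ty":-26,"claw":0}
    - {"tx":30,"ty":-26,"claw":0}
    - {"tx":30,"ty":-26,"claw":0}
    - {"tx":20,"ty":-18,"claw":0}

```text
schema error: expected keys tx, ty, tz, rx, ry, rz, claw
```

Request:
move_arm:
  plan:
    - {"tx":0,"ty":0,"tz":-30,"rx":0,"ry":0,"rz":0,"claw":0}
    - {"tx":0,"ty":0,"tz":-30,"rx":0,"ry":0,"rz":0,"claw":0}
    - {"tx":20,"ty":-18,"tz":0,"rx":0,"ry":0,"rz":0,"claw":0}
    - {"tx":30,"ty":-26,"tz":0,"rx":0,"ry":0,"rz":0,"claw":0}
    - {"tx":30,"ty":-26,"tz":0,"rx":0,"ry":0,"rz":0,"claw":0}
  force: 40

```text
clock: 1.57
position: [0.3206, -0.4895, 0.2918]
tool_rot: [[0.905, 0.426, 0.001], [0.426, -0.905, -0.001], [-0.0, 0.001, -1.0]]
contact_force: [0.9, -0.6, -0.0]
width: 0.297
finger_force: 0.0
```

Request:
move_arm:
  plan:
    - {"tx":30,"ty":-26,"tz":0,"rx":0,"ry":0,"rz":0,"claw":0}
    - {"tx":30,"ty":-26,"tz":0,"rx":0,"ry":0,"rz":0,"claw":0}
    - {"tx":30,"ty":-26,"tz":0,"rx":0,"ry":0,"rz":0,"claw":0}
    - {"tx":30,"ty":-26,"tz":0,"rx":0,"ry":0,"rz":0,"claw":0}
    - {"tx":30,"ty":-26,"tz":0,"rx":0,"ry":0,"rz":0,"claw":0}

```text
clock: 1.98
position: [0.4011, -0.3063, 0.2916]
tool_rot: [[0.904, 0.428, 0.001], [0.428, -0.904, -0.001], [0.0, 0.001, -1.0]]
contact_force: [1.3, -0.3, -0.2]
width: -0.003
finger_force: 0.0
```

Request:
move_arm:
  plan:
    - {"tx":30,"ty":-26,"tz":0,"rx":0,"ry":0,"rz":0,"claw":0}
    - {"tx":30,"ty":-26,"tz":0,"rx":0,"ry":0,"rz":0,"claw":0}
    - {"tx":30,"ty":-26,"tz":0,"rx":0,"ry":0,"rz":0,"claw":0}
    - {"tx":30,"ty":-26,"tz":0,"rx":0,"ry":0,"rz":0,"claw":0}
    - {"tx":20,"ty":-18,"tz":0,"rx":0,"ry":0,"rz":0,"claw":0}

```text
clock: 2.4
position: [0.4761, -0.1338, 0.2917]
tool_rot: [[0.902, 0.432, 0.001], [0.432, -0.902, 0.001], [0.002, -0.0, -1.0]]
contact_force: [0.3, 0.4, 0.1]
width: -0.004
finger_force: 0.0
```

Request:
move_arm:
  plan:
    - {"tx":31,"ty":-27,"tz":0,"rx":0,"ry":0,"rz":0,"claw":0}
    - {"tx":31,"ty":-27,"tz":0,"rx":0,"ry":0,"rz":0,"claw":0}
    - {"tx":31,"ty":-27,"tz":0,"rx":0,"ry":0,"rz":0,"claw":0}
    - {"tx":31,"ty":-27,"tz":40,"rx":0,"ry":0,"rz":0,"claw":0}
    - {"tx":2,"ty":0,"tz":40,"rx":0,"ry":0,"rz":0,"claw":0}

```text
clock: 2.82
position: [0.5427, 0.0118, 0.2251]
tool_rot: [[0.9, 0.436, 0.011], [0.436, -0.9, 0.005], [0.012, 0.0, -1.0]]
contact_force: [0.1, 0.1, -0.2]
width: -0.005
finger_force: 0.0
```

Run:
```python
from h import *
s=sensors.state(); print(s["clock"],s["position"],np.round(s["tool_rot"],3).tolist(),s["contact_force"],s["joint_pos"])
im,d=cams.snapshot("wrist"); c=cams.calibration("wrist")
im2,d2=cams.snapshot("scene")
print(sensors.state()["position"])
for l in ["plunger_top","pin_top"]:
    for r in cams.landmark_of("wrist",l)[:2]:
        u,v=map(int,r["uv"]); dd=np.median(d[v-2:v+3,u-2:u+3])
        x=np.linalg.inv(c["K"])@[*r["uv"],1]*dd; t=c["tool_from_camera"]@np.r_[x,1]
        print(l,r["score"],r["uv"],"tool",t[:3].round(4),"world",(s["position"]+np.array(s["tool_rot"])@t[:3]).round(4))
cv2.imwrite("pics/b.png",np.hstack([cv2.resize(im,(400,300)),cv2.resize(im2[100:292,150:406],(400,300))])[:,:,::-1])
```

```text
2.8167 [0.54268474 0.01184922 0.22514717] [[0.9, 0.436, 0.011], [0.436, -0.9, 0.005], [0.012, 0.0, -1.0]] [ 0.13318476  0.07801306 -0.1995127 ] [ 0.17020087  0.37862874 -0.34269316  1.82362119  0.14890136  0.95348811
 -1.35440149]
[0.53438366 0.00486858 0.21723505]
plunger_top 0.61 [250.1, 188.9] tool [ 0.0043 -0.0035  0.0901] world [0.546  0.0173 0.1351]
pin_top 0.61 [221.0, 244.9] tool [-0.0706 -0.0364  0.1285] world [0.4646 0.0144 0.0958]
```

View pics/b.png

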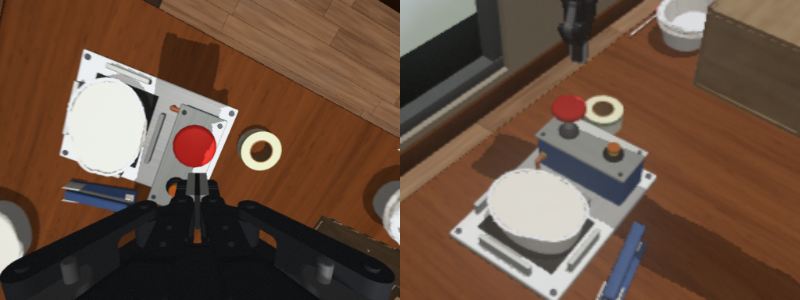

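The wrist view shows the plunger at (194,145) just under the fingertips and the pin at (177,188). All three cameras agree on a plunger centre of about (0.545, 0.0175), at height 0.135. The hand drifted slightly, so I'll correct that and descend to just above it.

Request:
move_arm:
  plan:
    - {"tx":15,"ty":-7,"tz":25,"rx":0,"ry":0,"rz":0,"claw":0}
    - {"tx":0,"ty":0,"tz":25,"rx":0,"ry":0,"rz":0,"claw":0}
    - {"tx":0,"ty":0,"tz":18,"rx":0,"ry":0,"rz":0,"claw":0}
    - {"tx":0,"ty":0,"tz":0,"rx":0,"ry":0,"rz":0,"claw":0}
    - {"tx":0,"ty":0,"tz":0,"rx":0,"ry":0,"rz":0,"claw":0}

```text
clock: 3.43
position: [0.5492, 0.015, 0.1558]
tool_rot: [[0.904, 0.427, 0.001], [0.427, -0.904, -0.001], [0.001, 0.001, -1.0]]
contact_force: [0.2, 0.4, 0.3]
width: -0.002
finger_force: 0.0
```

Request:
move_arm:
  plan:
    - {"tx":-2,"ty":-4,"tz":10,"rx":0,"ry":0,"rz":0,"claw":0}
    - {"tx":0,"ty":0,"tz":10,"rx":0,"ry":0,"rz":0,"claw":0}
    - {"tx":0,"ty":0,"tz":10,"rx":0,"ry":0,"rz":0,"claw":0}
    - {"tx":0,"ty":0,"tz":0,"rx":0,"ry":0,"rz":0,"claw":0}
    - {"tx":0,"ty":0,"tz":0,"rx":0,"ry":0,"rz":0,"claw":0}

```text
clock: 3.85
position: [0.5461, 0.0191, 0.1248]
tool_rot: [[0.904, 0.429, 0.002], [0.429, -0.904, 0.0], [0.002, 0.001, -1.0]]
contact_force: [-0.8, 0.0, 6.7]
width: 0.002
finger_force: 3.4
```

Request:
move_arm:
  plan:
    - {"tx":0,"ty":0,"tz":5,"rx":0,"ry":0,"rz":0,"claw":0}
    - {"tx":0,"ty":0,"tz":4,"rx":0,"ry":0,"rz":0,"claw":0}
    - {"tx":0,"ty":0,"tz":2,"rx":0,"ry":0,"rz":0,"claw":0}
    - {"tx":0,"ty":0,"tz":0,"rx":0,"ry":0,"rz":0,"claw":0}
    - {"tx":0,"ty":0,"tz":0,"rx":0,"ry":0,"rz":0,"claw":0}

```text
clock: 4.27
position: [0.5462, 0.0191, 0.1147]
tool_rot: [[0.904, 0.428, 0.003], [0.428, -0.904, -0.0], [0.002, 0.001, -1.0]]
contact_force: [-2.2, 1.1, 13.5]
width: 0.0
finger_force: 6.6
```

Nearly at the stop. I'll press 2 mm more to check that the force climbs steeply.

Request:
move_arm:
  plan:
    - {"tx":0,"ty":0,"tz":2,"rx":0,"ry":0,"rz":0,"claw":0}
    - {"tx":0,"ty":0,"tz":0,"rx":0,"ry":0,"rz":0,"claw":0}

```text
clock: 4.43
position: [0.5463, 0.019, 0.1145]
tool_rot: [[0.904, 0.428, 0.003], [0.428, -0.904, -0.001], [0.002, 0.002, -1.0]]
contact_force: [-8.6, -1.0, 31.0]
width: 0.0
finger_force: 15.6
```

The force jumped to 31 N with no further travel, so that is the stop (z about 0.1146). Next I'll release fully.

Request:
move_arm:
  plan:
    - {"tx":0,"ty":0,"tz":-15,"rx":0,"ry":0,"rz":0,"claw":0}
    - {"tx":0,"ty":0,"tz":-15,"rx":0,"ry":0,"rz":0,"claw":0}
    - {"tx":0,"ty":0,"tz":0,"rx":0,"ry":0,"rz":0,"claw":0}
    - {"tx":0,"ty":0,"tz":0,"rx":0,"ry":0,"rz":0,"claw":0}
    - {"tx":0,"ty":0,"tz":0,"rx":0,"ry":0,"rz":0,"claw":0}

```text
clock: 4.85
position: [0.5445, 0.0188, 0.1406]
tool_rot: [[0.904, 0.428, -0.001], [0.428, -0.904, -0.0], [-0.001, -0.0, -1.0]]
contact_force: [-0.4, -0.0, 0.5]
width: -0.001
finger_force: 0.0
```

```bash
cat > pin.py <<'E'
from h import *
import sys
ims=[]
for c in ["scene","top"]:
    im,d=cams.snapshot(c)
    r=cams.landmark_of(c,"pin_top")
    if r: u,v=map(int,r[0]["uv"]); print(c,r[0]["score"],(u,v),world(c,r[0]["uv"],d,r=1).round(4))
    uv=[286,190] if c=="scene" else [292,202]
    ims.append(cv2.resize(im[uv[1]-30:uv[1]+30,uv[0]-40:uv[0]+40],(400,300),interpolation=cv2.INTER_CUBIC))
cv2.imwrite(sys.argv[1],np.hstack(ims)[:,:,::-1])
E
python3 pin.py pics/c.png
```

```text
scene 0.57 (288, 191) [0.4643 0.0055 0.0979]
top 0.52 (288, 203) [0.4663 0.0146 0.1001]
```

View pics/c.png

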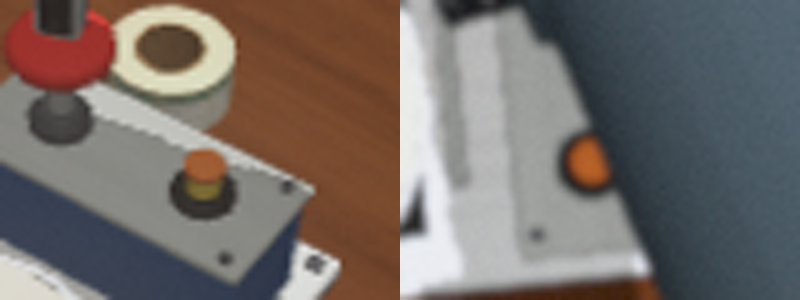

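The scene crop shows the pin (205,170) standing higher than before, with its yellow stem showing, and the plunger back up and free of the hand. Second stroke next.

Request:
move_arm:
  plan:
    - {"tx":0,"ty":0,"tz":15,"rx":0,"ry":0,"rz":0,"claw":0}
    - {"tx":0,"ty":0,"tz":10,"rx":0,"ry":0,"rz":0,"claw":0}
    - {"tx":0,"ty":0,"tz":4,"rx":0,"ry":0,"rz":0,"claw":0}
    - {"tx":0,"ty":0,"tz":0,"rx":0,"ry":0,"rz":0,"claw":0}
    - {"tx":0,"ty":0,"tz":0,"rx":0,"ry":0,"rz":0,"claw":0}

```text
clock: 5.47
position: [0.5464, 0.0191, 0.1146]
tool_rot: [[0.904, 0.428, 0.003], [0.428, -0.904, -0.0], [0.002, 0.002, -1.0]]
contact_force: [-4.4, -1.3, 24.6]
width: 0.001
finger_force: 12.0
```

Good: at the stop with 24.6 N. Release, then strokes 3 and 4.

Request:
move_arm:
  plan:
    - {"tx":0,"ty":0,"tz":-15,"rx":0,"ry":0,"rz":0,"claw":0}
    - {"tx":0,"ty":0,"tz":-14,"rx":0,"ry":0,"rz":0,"claw":0}
    - {"tx":0,"ty":0,"tz":0,"rx":0,"ry":0,"rz":0,"claw":0}
    - {"tx":0,"ty":0,"tz":0,"rx":0,"ry":0,"rz":0,"claw":0}
    - {"tx":0,"ty":0,"tz":0,"rx":0,"ry":0,"rz":0,"claw":0}

```text
clock: 5.88
position: [0.5443, 0.0188, 0.1403]
tool_rot: [[0.904, 0.428, -0.001], [0.428, -0.904, -0.0], [-0.001, -0.001, -1.0]]
contact_force: [0.3, 0.1, 0.0]
width: 0.003
finger_force: 0.0
```

Request:
move_arm:
  plan:
    - {"tx":0,"ty":0,"tz":15,"rx":0,"ry":0,"rz":0,"claw":0}
    - {"tx":0,"ty":0,"tz":10,"rx":0,"ry":0,"rz":0,"claw":0}
    - {"tx":0,"ty":0,"tz":4,"rx":0,"ry":0,"rz":0,"claw":0}
    - {"tx":0,"ty":0,"tz":0,"rx":0,"ry":0,"rz":0,"claw":0}
    - {"tx":0,"ty":0,"tz":0,"rx":0,"ry":0,"rz":0,"claw":0}

```text
clock: 6.3
position: [0.546, 0.019, 0.1145]
tool_rot: [[0.904, 0.428, 0.002], [0.428, -0.904, -0.001], [0.001, 0.002, -1.0]]
contact_force: [-7.5, -1.7, 30.1]
width: -0.0
finger_force: 15.3
```

Request:
move_arm:
  plan:
    - {"tx":0,"ty":0,"tz":-15,"rx":0,"ry":0,"rz":0,"claw":0}
    - {"tx":0,"ty":0,"tz":-14,"rx":0,"ry":0,"rz":0,"claw":0}
    - {"tx":0,"ty":0,"tz":0,"rx":0,"ry":0,"rz":0,"claw":0}
    - {"tx":0,"ty":0,"tz":0,"rx":0,"ry":0,"rz":0,"claw":0}
    - {"tx":0,"ty":0,"tz":0,"rx":0,"ry":0,"rz":0,"claw":0}

```text
clock: 6.72
position: [0.544, 0.0188, 0.1399]
tool_rot: [[0.904, 0.428, -0.002], [0.428, -0.904, -0.0], [-0.002, -0.001, -1.0]]
contact_force: [-0.5, -0.9, 0.3]
width: -0.001
finger_force: 0.0
```

Request:
move_arm:
  plan:
    - {"tx":0,"ty":0,"tz":15,"rx":0,"ry":0,"rz":0,"claw":0}
    - {"tx":0,"ty":0,"tz":10,"rx":0,"ry":0,"rz":0,"claw":0}
    - {"tx":0,"ty":0,"tz":4,"rx":0,"ry":0,"rz":0,"claw":0}
    - {"tx":0,"ty":0,"tz":0,"rx":0,"ry":0,"rz":0,"claw":0}
    - {"tx":0,"ty":0,"tz":0,"rx":0,"ry":0,"rz":0,"claw":0}

```text
clock: 7.13
position: [0.5458, 0.0189, 0.1145]
tool_rot: [[0.904, 0.428, 0.001], [0.428, -0.904, -0.001], [0.001, 0.001, -1.0]]
contact_force: [-7.6, -1.1, 32.1]
width: 0.002
finger_force: 16.3
```

Request:
move_arm:
  plan:
    - {"tx":0,"ty":0,"tz":-15,"rx":0,"ry":0,"rz":0,"claw":0}
    - {"tx":0,"ty":0,"tz":-14,"rx":0,"ry":0,"rz":0,"claw":0}
    - {"tx":0,"ty":0,"tz":0,"rx":0,"ry":0,"rz":0,"claw":0}
    - {"tx":0,"ty":0,"tz":0,"rx":0,"ry":0,"rz":0,"claw":0}
    - {"tx":0,"ty":0,"tz":0,"rx":0,"ry":0,"rz":0,"claw":0}

```text
clock: 7.55
position: [0.5439, 0.0188, 0.1398]
tool_rot: [[0.904, 0.429, -0.002], [0.429, -0.904, -0.0], [-0.002, -0.001, -1.0]]
contact_force: [0.4, -0.1, 0.1]
width: 0.004
finger_force: 0.0
```

```bash
python3 pin.py pics/d.png
```

```text
scene 0.67 (288, 186) [0.464  0.0063 0.1155]
top 0.56 (287, 202) [0.4672 0.016  0.117 ]
```

View pics/d.png

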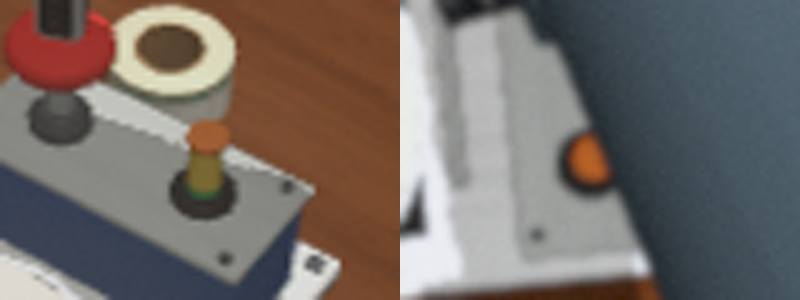

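The pin cap at (208,135) is now about 116 mm high, and a little green shows at its foot (208,192). It isn't fully out yet, so a fifth stroke is needed.

Request:
move_arm:
  plan:
    - {"tx":0,"ty":0,"tz":15,"rx":0,"ry":0,"rz":0,"claw":0}
    - {"tx":0,"ty":0,"tz":10,"rx":0,"ry":0,"rz":0,"claw":0}
    - {"tx":0,"ty":0,"tz":4,"rx":0,"ry":0,"rz":0,"claw":0}
    - {"tx":0,"ty":0,"tz":0,"rx":0,"ry":0,"rz":0,"claw":0}
    - {"tx":0,"ty":0,"tz":0,"rx":0,"ry":0,"rz":0,"claw":0}

```text
clock: 8.17
position: [0.5463, 0.0191, 0.1146]
tool_rot: [[0.904, 0.428, 0.003], [0.428, -0.904, -0.001], [0.002, 0.002, -1.0]]
contact_force: [-5.3, -0.2, 24.0]
width: -0.003
finger_force: 12.0
```

Request:
move_arm:
  plan:
    - {"tx":0,"ty":0,"tz":-15,"rx":0,"ry":0,"rz":0,"claw":0}
    - {"tx":0,"ty":0,"tz":-14,"rx":0,"ry":0,"rz":0,"claw":0}
    - {"tx":0,"ty":0,"tz":0,"rx":0,"ry":0,"rz":0,"claw":0}
    - {"tx":0,"ty":0,"tz":0,"rx":0,"ry":0,"rz":0,"claw":0}
    - {"tx":0,"ty":0,"tz":0,"rx":0,"ry":0,"rz":0,"claw":0}

```text
clock: 8.58
position: [0.5443, 0.0188, 0.1403]
tool_rot: [[0.904, 0.429, -0.001], [0.429, -0.904, -0.0], [-0.001, -0.0, -1.0]]
contact_force: [0.1, 0.2, -1.3]
width: 0.001
finger_force: 0.0
```

```bash
python3 pin.py pics/e.png
```

```text
scene 0.53 (289, 185) [0.4621 0.0034 0.1169]
top 0.53 (291, 202) [0.4661 0.0083 0.119 ]
```

View pics/e.png

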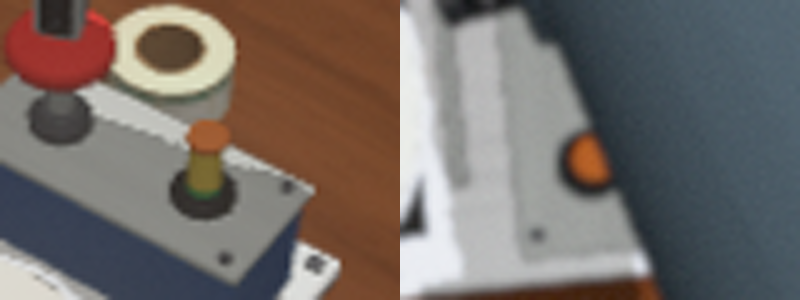

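The pin rose only slightly, to about 118–119 mm with the green band showing, which fits its end stop. Further strokes do no harm, so I'll do one more to confirm it no longer moves, then take the hand away.

Request:
move_arm:
  plan:
    - {"tx":0,"ty":0,"tz":15,"rx":0,"ry":0,"rz":0,"claw":0}
    - {"tx":0,"ty":0,"tz":10,"rx":0,"ry":0,"rz":0,"claw":0}
    - {"tx":0,"ty":0,"tz":4,"rx":0,"ry":0,"rz":0,"claw":0}
    - {"tx":0,"ty":0,"tz":0,"rx":0,"ry":0,"rz":0,"claw":0}
    - {"tx":0,"ty":0,"tz":0,"rx":0,"ry":0,"rz":0,"claw":0}

```text
clock: 9.2
position: [0.5464, 0.0191, 0.1146]
tool_rot: [[0.904, 0.428, 0.003], [0.428, -0.904, -0.001], [0.002, 0.002, -1.0]]
contact_force: [-4.8, 0.1, 23.5]
width: 0.001
finger_force: 11.9
```

Request:
move_arm:
  plan:
    - {"tx":0,"ty":0,"tz":-15,"rx":0,"ry":0,"rz":0,"claw":0}
    - {"tx":0,"ty":0,"tz":-20,"rx":0,"ry":0,"rz":0,"claw":0}
    - {"tx":0,"ty":0,"tz":-30,"rx":0,"ry":0,"rz":0,"claw":0}
    - {"tx":0,"ty":0,"tz":-30,"rx":0,"ry":0,"rz":0,"claw":0}
    - {"tx":0,"ty":0,"tz":-30,"rx":0,"ry":0,"rz":0,"claw":0}

```text
clock: 9.62
position: [0.5444, 0.0189, 0.238]
tool_rot: [[0.903, 0.429, -0.001], [0.429, -0.903, 0.0], [-0.001, -0.001, -1.0]]
contact_force: [1.1, 0.1, 0.6]
width: 0.007
finger_force: 0.0
```

Request:
move_arm:
  plan:
    - {"tx":0,"ty":0,"tz":0,"rx":0,"ry":0,"rz":0,"claw":0}
    - {"tx":0,"ty":0,"tz":0,"rx":0,"ry":0,"rz":0,"claw":0}
    - {"tx":0,"ty":0,"tz":0,"rx":0,"ry":0,"rz":0,"claw":0}

```text
clock: 9.87
position: [0.5443, 0.0188, 0.2363]
tool_rot: [[0.904, 0.428, -0.001], [0.428, -0.904, -0.0], [-0.001, -0.0, -1.0]]
contact_force: [0.2, 0.7, -0.1]
width: 0.002
finger_force: 0.0
```

```bash
python3 - <<'E'
from h import *
s=sensors.state(); im,d=cams.snapshot("wrist"); c=cams.calibration("wrist")
def w(uv):
    u,v=map(int,uv); dd=np.median(d[v-2:v+3,u-2:u+3]); x=np.linalg.inv(c["K"])@[*uv,1]*dd
    return (s["position"]+np.array(s["tool_rot"])@(c["tool_from_camera"]@np.r_[x,1])[:3]).round(4)
for l in ["plunger_top","pin_top"]:
    for r in cams.landmark_of("wrist",l)[:1]: print("wrist",l,r["uv"],w(r["uv"]))
E
python3 pin.py pics/f.png
```

```text
wrist plunger_top [254.6, 187.9] [0.5466 0.0191 0.135 ]
wrist pin_top [227.9, 251.0] [0.5503 0.0346 0.2778]
scene 0.52 (288, 186) [0.4626 0.0078 0.1166]
top 0.48 (291, 202) [0.4268 0.0331 0.6481]
```

View pics/f.png

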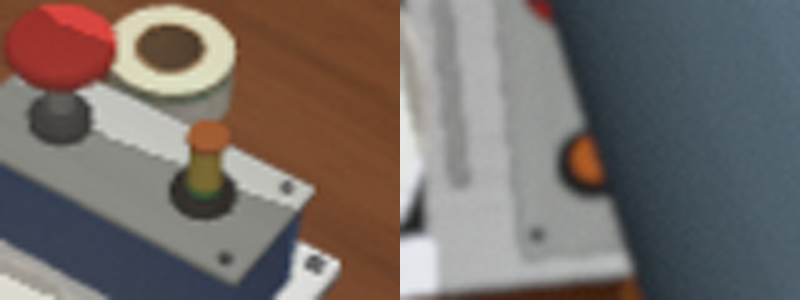

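The plunger stands at its full 135 mm, free of the hand. The pin (208,135) hasn't moved since the fifth stroke, so it is at its end with the green band showing. Handing in.

```bash
python3 -c "
from cell import workorder; print(workorder.finish_job())"
```

```text
the job is handed in; nothing more can be done
None
```

I pumped the tester with six full strokes: the indicator pin came out to its end with the green band showing, the plunger is back up and free of the hand, and the job is handed in at about 10 s on the clock.

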